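# Click a vial magazine into the sampler bay

## Task

Load the white vial magazine into the sampler's bay: hold it by its fin, turn it so that its tapered nose leads and its notched side is on the side of the steel spring catch, set it on the deck at the flared mouth and slide it in against the end stop until the catch clicks into the notch. Keep the magazine upright and let go of it at the end, and leave the other things on the bench where they are.

Things in the scene. Friction and masses are not known exactly. Their poses are not given: they have to be found in the camera images.
- magazine: White plastic magazine (sizes in mm) with eight short capped vials. Origin: centre of its underside; +x to the tapered nose (leads in), +y to the notched side, z up. Flange 100 (x) x 60 (y) x 8 high, nose corners cut off 12 (x) by 8 (y). Its only notch is in the +y edge, x = -30 to 0, 10 deep. Vial block 88 x 40, to z = 28, caps to z = 38. About 150 to 250 g.
- magazine_grip (a point): Middle of the magazine's upright grip fin, 62 above its underside; axes as the magazine's. The fin is centred on the magazine, 44 long (x), 10 thick (y), from z = 28 up to z = 82. Grasp it from above, fingers closing along the magazine's y.
- dock: The bay (sizes in mm), fixed: grey plate 200 (x) x 124 (y) x 8 thick. Origin: centre of its underside; +x: slide-in direction, +y: side of the catch. Open deck (z = 8) from x = -100; mouth flares from 89 wide at x = -51 to 63 at x = -6; then a channel 63 wide between rails (1.5 play each side) to the stop face at x = 90. Magazine home: its origin at x = 40, y = 0, z = 8, same axes.
- bay_mouth (a point): Point on the deck at x = -50, y = 0 of the bay: with the magazine's origin here, its nose is at the start of the channel, before the catch and the lips. Axes as the bay's. Slide it from there held by the fin, or pushed low from behind on the tail face of the vial block (z = 8 to 28 of the magazine); pushed high on the fin it tips and jams.
- bay_home (a point): Point on the deck where the magazine's origin is when home against the stop (bay x = 40, y = 0, z = 8); axes as the bay's. Lips on the rails, from bay x = 12 on the -y side and x = 48 on the +y side, reach over the flange, 11 above the deck, so it must be slid in. Tops: lips z = 23, stop z = 26.
- catch_tooth (a point): Upper inner corner of the catch's tooth; at rest at x = 36.5, y = 24, z = 20 of the bay. The catch is a steel arm along the +y side of the bay, on an upright pivot at bay x = -9, y = 39.5. Its ramp starts at x = 13 and slopes inward to the tooth, which stands 7.5 into the channel.
- catch (a joint): Swing of the spring catch about its upright pivot, rad: 0 at rest (tooth in the channel); grows as the tooth is pushed outward, to about 0.1 to 0.17 by the passing flange; springs back to 0 once the notch is at the tooth. It presses sideways with about 2 to 3 N; sliding the magazine past takes about 2 to 10 N, more if it is pressed on the deck.
- dropper: Small white bottle, 26 wide, 65 high, standing between the bay and the magazine; leave alone. Origin under its centre.
- beaker: Clear plastic beaker, 80 wide, 100 high; leave alone. Origin under its centre.
- reagent: Amber bottle, 60 wide, 150 high; leave alone. Origin under its centre.
- cup_rack: Black rack with two rows of four round cups, 210 x 110 x 34 high; leave alone. Origin under its centre.
- tip_box: Grey open box with four compartments, 120 x 85 x 50 high; leave alone. Origin under its centre.
- spatula: Steel lab spatula, 180 long, lying flat; leave alone.
- squeeze: White bottle, 52 wide, 130 high; leave alone. Origin under its centre.
Not all that is in view belongs to the job. What is shaped like the magazine but turquoise is not meant.

How it is judged:
By the outcome, as a careful person would: the job done as asked, in the order asked, and still so for the second after the job is handed in, with the robot touching nothing.
It also fails if it takes over 48 s, if anything falls off the work surface, if the arm or the gripper's body presses on something with over 40 N, if the wrist force passes 120 N, or if a joint passes its speed limit or range.

## Robot

A 6-joint arm with a two-finger parallel gripper is mounted at the origin on the work surface. World frame = base frame: x ahead of the robot, y to its left, z up, the work surface at z = 0. Lengths are in m, angles in rad, forces in N, time in s.
With the tool pointing down it reaches from about 0.25 to 0.775 m from the base axis. Payload 4 kg.
Tool frame: the origin (TCP) lies midway between the tips of the shut fingers; the grasp point (between the pads) lies 19 mm behind it; z points along the fingers, y is the line along which they close (so a half turn about z gives the same grasp; the last joint's range is limited). The gripper opens to 94 mm and grips with 3 to 60 N. Pads are 16 mm wide; open, the fingers measure 119 mm over their backs; the gripper's body (75 mm by 177 mm) begins 78 mm behind the grasp point.
Start: joints at [-1.43, 0.087, 1.371, -0, 1.684, -0.103], TCP at [0.133, -0.534, 0.206] pointing down, gripper open.
Joint ranges: [-3.1, 3.1], [-0.76, 2.03], [0.27, 2.55], [-1.08, 4.22], [0.17, 2.65], [-2.57, 2.57]. Speed limits (rad/s): [2.79, 2.79, 3.14, 3.14, 3.14, 3.14].

## Interface

Orientations are given as a unit quaternion [w, x, y, z].
In Python, from workcell import manip gives the robot as it stands. The module is installed in compiled form; this text tells all that it offers.
- The arm moves only by the tool send_rows, never from a script. Its argument "series" is a list of rows, each a list of 3 entries, a list of its own where there are three numbers: the gripper's target within -1 to 1 (shut at 1, half-way at 0, fully open at -1), then the shift along the world's x, y, z in cm, then the turn, a rotation vector about the world's x, y, z in rad. In form: [[fingers, [tx, ty, tz], [ax, ay, az]], ...]. A call has 1 to 20 rows; each row is the pose to reach, as a shift and turn from the pose commanded when the call began; what a row does not reach only later rows make up. A row lasts 1/8 s, in which the tool goes at most 62.5 mm and 10.7 degrees, less where a joint would pass 70% of its speed; a pose out of reach is approached as far as the arm can. A call with a gripper value outside its range is refused whole. The fingers move at their own pace and stop on an object; "grip_force" is the grip in N (left out, the last holds). Time passes only in rows, so rows that repeat a pose let the fingers close. It gives the time, the measured TCP pose, the force, the opening and the grip force at its end, in the units of the state.
- manip.get_obs(): the state, without advancing time (a new reading comes with each control period).
- manip.get_image(name): name is "side" or "top" or "wrist"; returns a dict with "frame" (400x640x3 uint8, red, green, blue), "fx", "fy", "cx", "cy" (pixels), "rvec" (rotation vector, rad) and "tvec" (3), from world to camera coordinates, as OpenCV has them; the wrist camera has in their place "T_tool_cam" (4x4, takes a point from camera to tool coordinates, whose origin is the TCP and whose axes are the flange's). Camera axes: x right, y down, z forward; pixel columns grow to the right and rows downward; lengths in m; the calibration is good to about 2 mm. A picture is of the moment at which its call begins: read the wrist's pose just before it. There is no depth.
- manip.sign_off(): hands the job in; it is judged then, once.
The state is a dict: "clock": time; "joint_positions": joint angles; "qvel": joint speeds; "tau": joint torques, N m; "position": TCP position; "orientation": TCP orientation; "ft_force": force on the tool from outside, world axes, zero at the start; "wrist_torque": the same for the moment, N m; "gripper_width": finger opening in m; "gripper_force": force on a finger pad.
Only numpy, scipy, OpenCV 4.12 (cv2) and the standard library are available. Lean on these libraries where they do the work, as an engineer would, in place of code of your own. Each camera call takes 0.05 s, during which the arm holds its last target. There are 200 camera calls.

## Working session

There is one attempt and no reset: what is moved stays moved. The work goes in short steps, Python scripts to look and compute and a tool call to move; the robot and the scene stay as the last step left them, time stands still between calls to the robot, and variables do not carry over. Pictures are saved under pics/ and viewed, at most 10 in all, crops included, and the job is handed in when it is done.

Besides the shell and the picture viewer there is one more tool, called after "Request:" in YAML: its name, and indented under it one key for each argument. send_rows: Moves the arm, as the interface text tells. Its arguments: {"type":"object","properties":{"series":{"type":"array"},"grip_force":{"type":"number"}},"required":["series"]}

```bash
mkdir -p pics; cat > h.py <<'E'
import numpy as np, cv2, pickle
from workcell import manip
def snap(name,fn):
    o=manip.get_obs(); im=manip.get_image(name); im['obs']=o
    pickle.dump(im,open(f'pics/{fn}.pkl','wb')); cv2.imwrite(f'pics/{fn}.png',im['frame'][:,:,::-1]); return im
def load(fn): return pickle.load(open(f'pics/{fn}.pkl','rb'))
def cam(im):
    if 'rvec' in im:
        R=cv2.Rodrigues(np.array(im['rvec'],float))[0]; t=np.array(im['tvec'],float).ravel()
        return R.T,-R.T@t
    from scipy.spatial.transform import Rotation as Ro
    o=im['obs']; q=o['orientation']; Rt=Ro.from_quat([q[1],q[2],q[3],q[0]]).as_matrix()
    T=np.array(im['T_tool_cam']); return Rt@T[:3,:3], Rt@T[:3,3]+np.array(o['position'])
def px(im,u,v,z):
    R,c=cam(im); d=R@np.array([(u-im['cx'])/im['fx'],(v-im['cy'])/im['fy'],1]); return c+d*(z-c[2])/d[2]
def proj(im,P):
    R,c=cam(im); p=(np.atleast_2d(P)-c)@R; return np.c_[p[:,0]/p[:,2]*im['fx']+im['cx'],p[:,1]/p[:,2]*im['fy']+im['cy']]
E
python3 - <<'E'
from h import *
a=snap('top','top0');b=snap('side','side0')
print(cam(a)[1],cam(b)[1],a['fx'],b['fx'],manip.get_obs())
E
```

```text
[0.40073197 0.00541098 1.65207315] [ 0.08344528 -0.88195478  0.89458408] 505.5117192418756 407.72076718711406 {'clock': 0.1, 'joint_positions': array([-1.43011940e+00,  8.78849667e-02,  1.37208025e+00, -1.44495685e-05,
        1.68359722e+00, -1.03110002e-01]), 'qvel': array([ 0.00012724, -0.00073503, -0.0013335 ,  0.00171776,  0.00055923,
        0.00071713]), 'tau': array([ 1.87851569e-03, -3.41250587e+01, -3.03301084e+01,  7.20838364e-02,
        3.03464534e-02, -9.86406417e-05]), 'position': array([ 0.13267515, -0.53325527,  0.20443071]), 'orientation': array([-9.84582594e-04,  9.92579802e-01,  1.21590982e-01, -2.56769801e-05]), 'ft_force': array([-0.1781828 ,  0.94978139,  0.08271881]), 'wrist_torque': array([ 0.00471985, -0.04817362, -0.03736315]), 'gripper_force': 0.0, 'gripper_width': 0.09389676580150275}
```

View pics/top0.png

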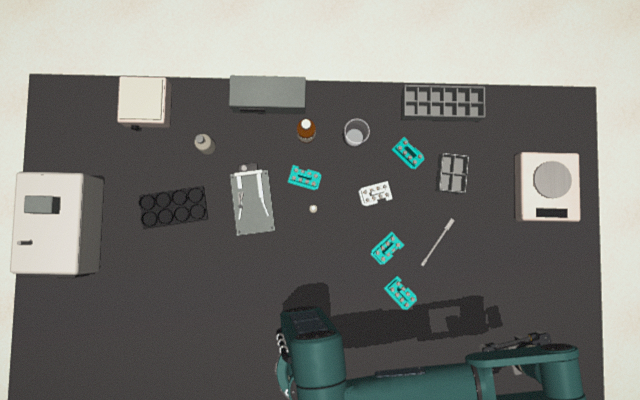

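View pics/side0.png

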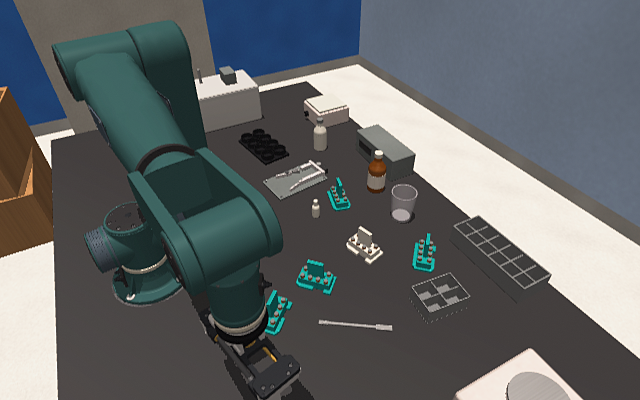

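The top view shows the white magazine at about (376,194), the bay at (252,200) and the dropper at (313,209). I'll enlarge that area.

```bash
python3 - <<'E'
from h import *
a=load('top0'); f=a['frame'][:,:,::-1]
L=cv2.resize(f[158:242,224:280],None,fx=7,fy=7,interpolation=cv2.INTER_CUBIC)
M=cv2.resize(f[172:214,352:400],None,fx=8,fy=8,interpolation=cv2.INTER_CUBIC)
c=np.zeros((590,780,3),np.uint8); c[:588,:392]=L; c[:336,394:778]=M; cv2.imwrite('pics/crop0.png',c)
for u,v,z in [(376,194,.0),(252,200,.008),(313,209,.065),(305,177,.0)]: print(px(a,u,v,z))
E
```

```text
[ 0.5697593  -0.20918488  0.        ]
[0.54126227 0.19643025 0.008     ]
[ 0.51173506 -0.00253979  0.065     ]
[0.6213427  0.02547386 0.        ]
```

View pics/crop0.png

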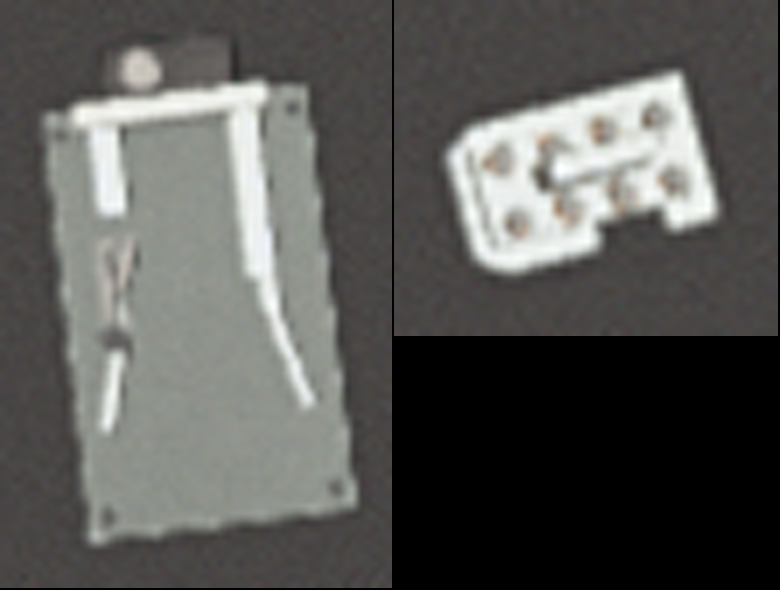

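```bash
cat >> h.py <<'E'
from scipy.optimize import least_squares
def fit2d(model,pts):  # yaw,xy taking model(x,y)->world
    model=np.array(model);pts=np.array(pts)[:,:2]
    f=lambda p:(pts-(model@np.array([[np.cos(p[2]),np.sin(p[2])],[-np.sin(p[2]),np.cos(p[2])]])+p[:2])).ravel()
    m=pts.mean(0); r=min((least_squares(f,[m[0],m[1],y]) for y in (-2,-1,0,1,2,3)),key=lambda r:r.cost)
    return r.x, (f(r.x)*1000).round(1)
E
python3 - <<'E'
from h import *
a=load('top0')
d=[px(a,(u+.5)/7-.5+224,(v+.5)/7-.5+158,.008) for u,v in [(45,115),(305,88),(357,505),(90,543)]]
print(fit2d([(.1,.062),(.1,-.062),(-.1,-.062),(-.1,.062)],d))
m=[px(a,(u-394+.5)/8-.5+352,(v+.5)/8-.5+172,.008) for u,v in [(682,72),(718,215),(665,232),(603,252),(447,155),(475,258)]]
print(fit2d([(-.05,-.03),(-.05,.03),(-.03,.03),(0,.03),(.05,-.022),(.05,.022)],m))
im=snap('wrist','w0'); print(im['T_tool_cam'].round(4),im['fx'])
E
```

```text
(array([0.53438909, 0.19610825, 0.14258014]), array([ 0.6, -1. , -1.8,  0.8,  1.7,  0. , -0.5,  0.2]))
(array([ 0.57002151, -0.204372  ,  1.84092776]), array([ 1.7, -1.2,  0.9, -0.4, -1.1,  2. , -1.8, -1.6, -0. ,  0.7,  0.3,
        0.5]))
[[ 9.000e-04 -9.655e-01 -2.605e-01  7.490e-02]
 [ 1.000e+00  1.000e-03 -3.000e-04  0.000e+00]
 [ 6.000e-04 -2.605e-01  9.655e-01 -1.794e-01]
 [ 0.000e+00  0.000e+00  0.000e+00  1.000e+00]] 339.84654441446213
```

Request:
send_rows:
  series:
    - [-1, [1, 1, 1], [0, 0, 0]]
    - [-1, [3.5, 4, 2], [0, 0, 0]]
    - [-1, [7, 8.5, 3], [0, 0, -0.02]]
    - [-1, [11, 13.5, 4], [0, 0, -0.03]]
    - [-1, [15, 18.5, 4.5], [0, 0, -0.05]]
    - [-1, [19, 23.5, 4.5], [0, 0, -0.07]]
    - [-1, [23, 28.5, 4.5], [0, 0, -0.1]]
    - [-1, [27, 33.5, 4.5], [0, 0, -0.1]]
    - [-1, [31, 38.5, 4.5], [0, 0, -0.1]]
    - [-1, [35, 43.5, 4.5], [0, 0, -0.1]]
    - [-1, [39, 48.5, 4.5], [0, 0, -0.1]]
    - [-1, [42, 52, 4.5], [0, 0, -0.1]]
    - [-1, [43, 53.4, 4.5], [0, 0, -0.1]]
    - [-1, [43, 53.4, 4.5], [0, 0, -0.1]]
    - [-1, [43, 53.4, 4.5], [0, 0, -0.1]]
    - [-1, [43, 53.4, 4.5], [0, 0, -0.1]]

```text
clock: 2.15
position: [0.5621, -0.0011, 0.2511]
orientation: [0.0, 0.997, 0.071, 0.0]
ft_force: [-0.8, 0.7, 0.0]
gripper_width: 0.0942
gripper_force: 0.0
```

```bash
python3 - <<'E'
from h import *
im=snap('wrist','w1'); o=im['obs']; print(o['clock'],o['position'],o['orientation'],o['joint_positions'])
t=lambda x,y,yaw,P:[(x+a*np.cos(yaw)-b*np.sin(yaw),y+a*np.sin(yaw)+b*np.cos(yaw),c) for a,b,c in P]
D=t(.5344,.1961,.1426,[(.1,.062,.008),(.1,-.062,.008),(-.1,-.062,.008),(-.1,.062,.008)])
M=t(.5700,-.2044,1.841,[(-.05,-.03,.008),(-.05,.03,.008),(.05,-.022,.008),(.05,.022,.008)])
print(proj(im,D).round(),proj(im,M).round())
E
```

```text
2.15 [ 0.56212906 -0.00114479  0.25109777] [2.60574108e-04 9.97498165e-01 7.06911692e-02 3.19035143e-04] [-1.02643037e-01  1.09797606e-01  1.25661662e+00 -4.11760283e-04
  1.77446000e+00  1.32656949e+00]
[[101.  86.]
 [206.  86.]
 [219. 244.]
 [126. 244.]] [[521. 159.]
 [520. 204.]
 [441. 175.]
 [442. 208.]]
```

View pics/w1.png

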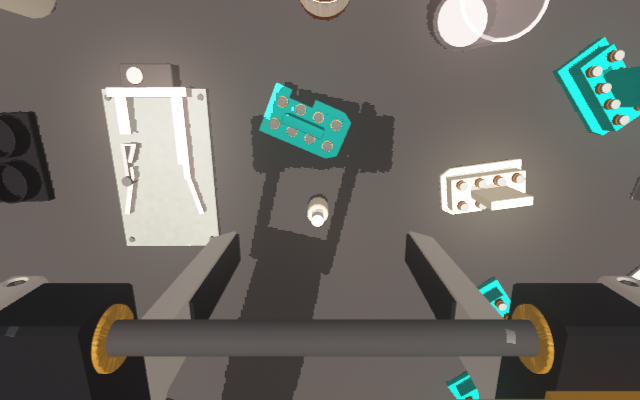

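Both are visible: the bay plate spans (103,88) to (220,245) and the magazine is at about (485,190), both within about 3 px of the prediction. I'll enlarge to refine.

```bash
python3 - <<'E'
from h import *
f=load('w1')['frame'][:,:,::-1]
L=cv2.resize(f[80:252,94:228],None,fx=3.4,fy=3.4,interpolation=cv2.INTER_CUBIC)
M=cv2.resize(f[152:222,434:538],None,fx=3.2,fy=3.2,interpolation=cv2.INTER_CUBIC)
print(L.shape,M.shape)
c=np.zeros((590,795,3),np.uint8); c[:L.shape[0],:L.shape[1]]=L; c[:M.shape[0],460:460+M.shape[1]]=M; cv2.imwrite('pics/crop1.png',c)
E
```

```text
(585, 456, 3) (224, 333, 3)
```

View pics/crop1.png

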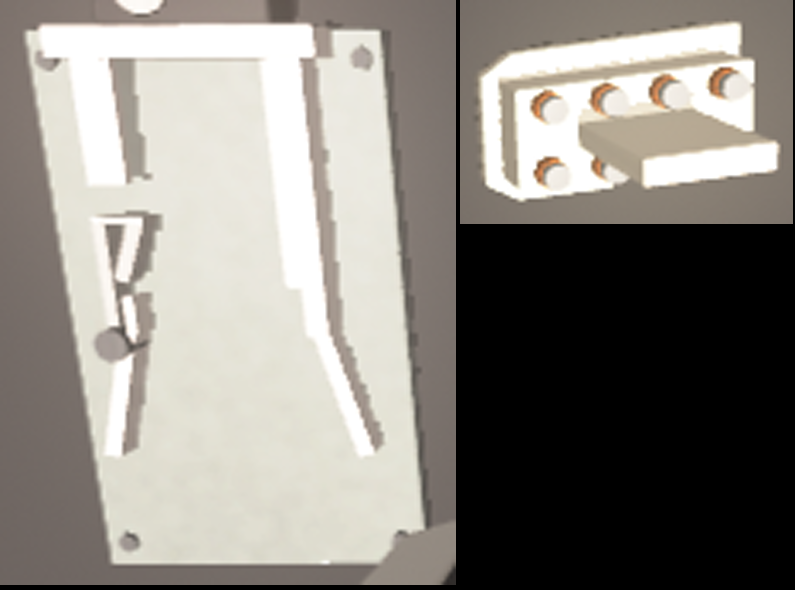

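```bash
python3 - <<'E'
from h import *
a=load('w1')
P=lambda u,v,s,ox,oy,z:px(a,(u+.5)/s-.5+ox,(v+.5)/s-.5+oy,z)
print(fit2d([(.1,.062),(.1,-.062),(-.1,.062),(-.1,-.062)],[P(u,v,3.4,94,80,.008) for u,v in [(27,31),(383,31),(112,563),(429,563)]]))
print(fit2d([(.022,-.005),(.022,.005),(-.022,-.005),(-.022,.005)],[P(u-460,v,3.2,434,152,.082) for u,v in [(645,160),(641,186),(778,142),(777,168)]]))
print(fit2d([(-.05,-.03),(.05,-.022),(.05,.022),(.038,.03)],[P(u-460,v,3.2,434,152,.008) for u,v in [(740,24),(482,76),(486,186),(522,200)]]))
E
```

```text
(array([0.53233386, 0.19549783, 0.14289714]), array([-0.6, -0.1, -0.7, -0. ,  0.6,  0.3,  0.6, -0.2]))
(array([ 0.56915827, -0.20406771, -4.43313109]), array([-0.5, -0.7,  0.2,  0.9, -0.3, -0.3,  0.6,  0.1]))
(array([ 0.56886405, -0.20484871,  1.85184707]), array([-0.1, -0.2,  1. ,  0.7, -0.8,  0.8, -0.1, -1.3]))
```

Request:
send_rows:
  series:
    - [-1, [0, -0.5, 0], [0, 0, 0.08]]
    - [-1, [0, -2, -0.5], [0, 0, 0.23]]
    - [-1, [0, -4, -1], [0, 0, 0.4]]
    - [-1, [0.2, -6, -2], [0, 0, 0.57]]
    - [-1, [0.3, -8, -3], [0, 0, 0.74]]
    - [-1, [0.4, -10, -4], [0, 0, 0.91]]
    - [-1, [0.5, -12.5, -5], [0, 0, 1.08]]
    - [-1, [0.6, -15, -6], [0, 0, 1.25]]
    - [-1, [0.7, -17.5, -7], [0, 0, 1.42]]
    - [-1, [0.7, -19.5, -8], [0, 0, 1.58]]
    - [-1, [0.7, -20.2, -9], [0, 0, 1.69]]
    - [-1, [0.7, -20.3, -10], [0, 0, 1.706]]
    - [-1, [0.7, -20.3, -10], [0, 0, 1.706]]
    - [-1, [0.7, -20.3, -10], [0, 0, 1.706]]

```text
clock: 3.95
position: [0.5699, -0.2025, 0.151]
orientation: [0.0, 0.602, 0.798, 0.0]
ft_force: [0.6, -0.2, -0.7]
gripper_width: 0.0941
gripper_force: 0.0
```

```bash
python3 - <<'E'
from h import *
im=snap('wrist','w2'); o=im['obs']; print(o['position'],o['orientation'],np.arctan2(o['orientation'][2],o['orientation'][1])*2)
E
```

```text
[ 0.56986413 -0.20253012  0.15100458] [3.47322408e-04 6.02150048e-01 7.98382848e-01 1.67124662e-04] 1.8492097701902817
```

View pics/w2.png

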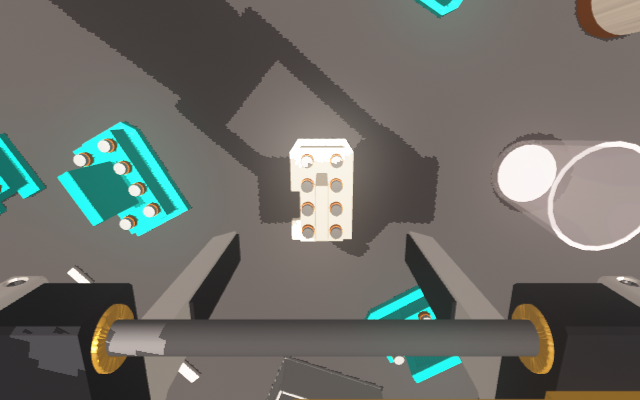

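The fin is centred at column 321, aligned with the fingers, nose up and notch to the left. I'll descend and grasp.

Request:
send_rows:
  series:
    - [-1, [-0.05, -0.1, -1], [0, 0, 0]]
    - [-1, [-0.1, -0.15, -3.5], [0, 0, 0]]
    - [-1, [-0.1, -0.15, -6.5], [0, 0, 0]]
    - [-1, [-0.1, -0.15, -9], [0, 0, 0]]
    - [-1, [-0.1, -0.15, -10.2], [0, 0, 0]]
    - [-1, [-0.1, -0.15, -10.5], [0, 0, 0]]
    - [-1, [-0.1, -0.15, -10.5], [0, 0, 0]]
    - [0, [-0.1, -0.15, -10.5], [0, 0, 0]]
    - [0.5, [-0.1, -0.15, -10.5], [0, 0, 0]]
    - [1, [-0.1, -0.15, -10.5], [0, 0, 0]]
    - [1, [-0.1, -0.15, -10.5], [0, 0, 0]]
    - [1, [-0.1, -0.15, -10.5], [0, 0, 0]]
    - [1, [-0.1, -0.15, -10.5], [0, 0, 0]]
    - [1, [-0.1, -0.15, -10.5], [0, 0, 0]]
    - [1, [-0.1, -0.15, -10.5], [0, 0, 0]]
  grip_force: 25

```text
clock: 5.88
position: [0.5688, -0.2043, 0.0455]
orientation: [0.0, 0.602, 0.799, 0.0]
ft_force: [-0.5, 0.8, 0.2]
gripper_width: 0.0173
gripper_force: 0.0
```

Still closing; wait a bit more, then lift.

Request:
send_rows:
  series:
    - [1, [0, 0, 0], [0, 0, 0]]
    - [1, [0, 0, 0], [0, 0, 0]]
    - [1, [0, 0, 0], [0, 0, 0]]
    - [1, [0, 0, 0], [0, 0, 0]]

```text
clock: 6.38
position: [0.5688, -0.2042, 0.0454]
orientation: [0.0, 0.602, 0.799, 0.0]
ft_force: [1.4, 1.3, -1.7]
gripper_width: 0.0099
gripper_force: 25.0
```

Request:
send_rows:
  series:
    - [1, [0, 0, 1], [0, 0, 0]]
    - [1, [0, 0, 3], [0, 0, 0]]
    - [1, [0, 0, 6], [0, 0, 0]]
    - [1, [0, 0, 9], [0, 0, 0]]
    - [1, [-0.2, 1, 11.5], [0, 0, -0.03]]
    - [1, [-0.7, 3, 13], [0, 0, -0.1]]
    - [1, [-1.5, 6, 13], [0, 0, -0.22]]
    - [1, [-2.4, 9.5, 13], [0, 0, -0.37]]
    - [1, [-3.4, 13, 13], [0, 0, -0.52]]
    - [1, [-4.3, 16.5, 13], [0, 0, -0.68]]
    - [1, [-5.2, 20, 13], [0, 0, -0.84]]
    - [1, [-6.1, 23.5, 13], [0, 0, -1.0]]
    - [1, [-7, 27, 13], [0, 0, -1.15]]
    - [1, [-7.9, 30.5, 13], [0, 0, -1.3]]
    - [1, [-8.8, 34, 13], [0, 0, -1.45]]
    - [1, [-9.5, 37, 13], [0, 0, -1.6]]
    - [1, [-10, 38.7, 13], [0, 0, -1.69]]
    - [1, [-10.06, 39.1, 13], [0, 0, -1.706]]
    - [1, [-10.06, 39.1, 13], [0, 0, -1.706]]
    - [1, [-10.06, 39.1, 13], [0, 0, -1.706]]

```text
clock: 8.88
position: [0.4684, 0.186, 0.1755]
orientation: [0.0, 0.997, 0.072, -0.0]
ft_force: [0.8, -0.3, -1.6]
gripper_width: 0.0098
gripper_force: 25.0
```

```bash
python3 - <<'E'
from h import *
im=snap('wrist','w3'); o=im['obs']; print(o['position'],np.arctan2(o['orientation'][2],o['orientation'][1])*2,o['gripper_width'])
E
```

```text
[0.46836947 0.18595262 0.17553712] 0.14338186972614728 0.009762489628930568
```

View pics/w3.png

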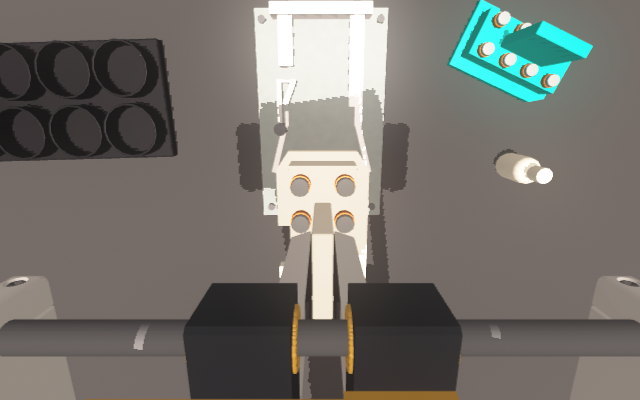

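```bash
python3 - <<'E'
from h import *
a=load('w3')
p=[px(a,u,v,.008) for u,v in [(255,9),(387,10),(263,214),(381,214)]]
d,r=fit2d([(.1,.062),(.1,-.062),(-.1,.062),(-.1,-.062)],p); print(d,r,a['cx'])
o=a['obs']['position'][:2]
for D in (d,(.5325,.1957,.1428)):
    c,s=np.cos(D[2]),np.sin(D[2]); q=o-np.array(D[:2]); print('tcp in dock',(c*q[0]+s*q[1])*1e3,(-s*q[0]+c*q[1])*1e3)
f=a['frame'][:,:,::-1][0:240,220:420]; cv2.imwrite('pics/crop3.png',cv2.resize(f,None,fx=2.5*.98,fy=2.5*.98,interpolation=cv2.INTER_CUBIC))
E
```

```text
[0.53210614 0.19580101 0.14651136] [-1.  -1.3 -2.5  1.3  1.7  1.1  1.7 -1. ] 322.2105253429651
tcp in dock -64.4915626774897 -0.4381021310476754
tcp in dock -64.8649664475207 -0.5214172014882356
```

View pics/crop3.png

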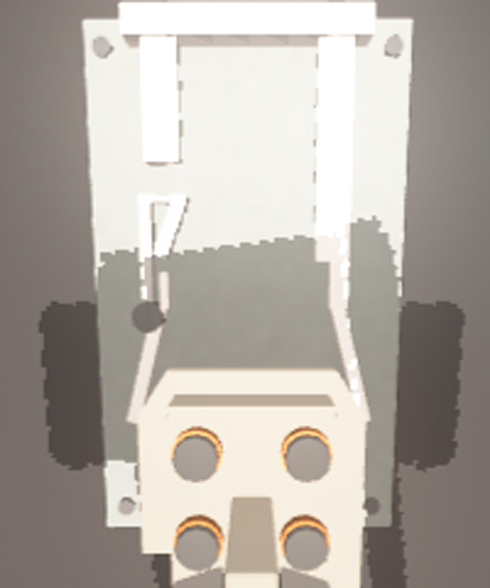

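The nose leads towards the flared mouth, the notch is on the catch's side, and the magazine is aligned to about 0.5 mm. Setting down now.

Request:
send_rows:
  series:
    - [1, [0, 0.05, -1], [0, 0, 0]]
    - [1, [0, 0.05, -3.5], [0, 0, 0]]
    - [1, [0, 0.05, -6.5], [0, 0, 0]]
    - [1, [0, 0.05, -9.5], [0, 0, 0]]
    - [1, [0, 0.05, -11.3], [0, 0, 0]]
    - [1, [0, 0.05, -11.8], [0, 0, 0]]
    - [1, [0, 0.05, -12.0], [0, 0, 0]]
    - [1, [0, 0.05, -12.15], [0, 0, 0]]
    - [1, [0, 0.05, -12.2], [0, 0, 0]]
    - [1, [0, 0.05, -12.2], [0, 0, 0]]
    - [1, [0, 0.05, -12.2], [0, 0, 0]]

```text
clock: 10.3
position: [0.4683, 0.1873, 0.0538]
orientation: [-0.0, 0.997, 0.072, 0.0]
ft_force: [0.2, -0.4, -2.4]
gripper_width: 0.01
gripper_force: 25.0
```

Request:
send_rows:
  series:
    - [1, [0, -0.05, -0.05], [0, 0, 0]]
    - [1, [0, -0.05, -0.08], [0, 0, 0]]
    - [1, [0.5, 0.02, -0.08], [0, 0, 0]]
    - [1, [1, 0.09, -0.08], [0, 0, 0]]
    - [1, [1.5, 0.16, -0.08], [0, 0, 0]]
    - [1, [1.98, 0.24, -0.08], [0, 0, 0]]
    - [1, [2.48, 0.31, -0.08], [0, 0, 0]]
    - [1, [2.97, 0.38, -0.08], [0, 0, 0]]
    - [1, [3.47, 0.45, -0.08], [0, 0, 0]]
    - [1, [3.96, 0.52, -0.08], [0, 0, 0]]
    - [1, [3.96, 0.52, -0.08], [0, 0, 0]]

```text
clock: 11.68
position: [0.5088, 0.1926, 0.0534]
orientation: [-0.0, 0.997, 0.072, 0.001]
ft_force: [-1.0, -0.3, 3.5]
gripper_width: 0.0098
gripper_force: 25.0
```

Request:
send_rows:
  series:
    - [1, [0.4, 0.06, 0.03], [0, 0, 0]]
    - [1, [0.79, 0.11, 0.03], [0, 0, 0]]
    - [1, [1.19, 0.17, 0.03], [0, 0, 0]]
    - [1, [1.58, 0.23, 0.03], [0, 0, 0]]
    - [1, [1.98, 0.29, 0.03], [0, 0, 0]]
    - [1, [2.38, 0.34, 0.03], [0, 0, 0]]
    - [1, [2.77, 0.4, 0.03], [0, 0, 0]]
    - [1, [3.17, 0.46, 0.03], [0, 0, 0]]
    - [1, [3.56, 0.51, 0.03], [0, 0, 0]]
    - [1, [3.96, 0.57, 0.03], [0, 0, 0]]

```text
clock: 12.92
position: [0.5466, 0.1971, 0.0535]
orientation: [0.001, 0.997, 0.072, -0.001]
ft_force: [-6.3, -4.2, 8.2]
gripper_width: 0.0101
gripper_force: 25.0
```

Request:
send_rows:
  series:
    - [1, [0.3, 0.04, 0.03], [0, 0, 0]]
    - [1, [0.6, 0.08, 0.03], [0, 0, 0]]
    - [1, [0.9, 0.12, 0.03], [0, 0, 0]]
    - [1, [1.2, 0.16, 0.03], [0, 0, 0]]
    - [1, [1.5, 0.21, 0.03], [0, 0, 0]]
    - [1, [1.8, 0.25, 0.03], [0, 0, 0]]
    - [1, [2.1, 0.29, 0.03], [0, 0, 0]]
    - [1, [2.3, 0.33, 0.03], [0, 0, 0]]
    - [1, [2.45, 0.35, 0.03], [0, 0, 0]]
    - [1, [2.45, 0.35, 0.03], [0, 0, 0]]

```text
clock: 14.18
position: [0.572, 0.2011, 0.0534]
orientation: [0.001, 0.997, 0.072, -0.0]
ft_force: [-4.1, -3.0, 5.2]
gripper_width: 0.01
gripper_force: 25.0
```

```bash
python3 - <<'E'
from h import *
im=snap('wrist','w4');a=snap('top','top4')
w=cv2.resize(im['frame'][0:240,200:440,::-1],None,fx=1.6,fy=1.6,interpolation=cv2.INTER_CUBIC)
t=cv2.resize(a['frame'][155:240,222:286,::-1],None,fx=6,fy=6,interpolation=cv2.INTER_CUBIC)
c=np.zeros((590,795,3),np.uint8); c[:384,:384]=w; c[:510,390:774]=t; cv2.imwrite('pics/c4.png',c); print(im['obs']['position'],im['obs']['ft_force'])
E
```

```text
[0.57197565 0.20105726 0.05340945] [-4.09441026 -2.96441017  5.22454783]
```

View pics/c4.png

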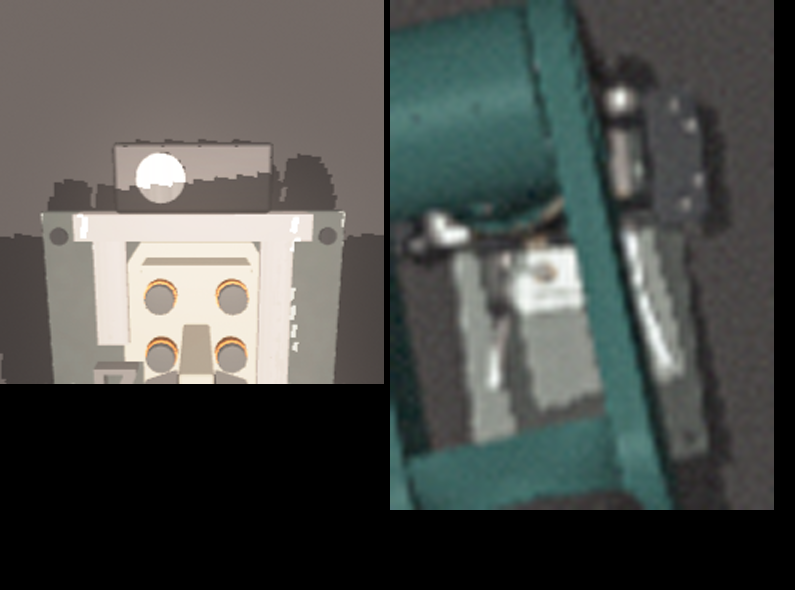

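The nose is almost at the stop (wrist crop, row ~243). The reaction is low, so it may not be home yet. I'll push on until contact.

Request:
send_rows:
  series:
    - [1, [0.15, 0.02, 0], [0, 0, 0]]
    - [1, [0.3, 0.04, 0], [0, 0, 0]]
    - [1, [0.3, 0.04, 0], [0, 0, 0]]

```text
clock: 14.65
position: [0.5736, 0.2017, 0.0535]
orientation: [0.0, 0.997, 0.072, -0.002]
ft_force: [-6.4, -3.1, 7.4]
gripper_width: 0.0098
gripper_force: 25.0
```

Request:
send_rows:
  series:
    - [1, [0.2, 0.03, 0.03], [0, 0, 0]]
    - [1, [0.4, 0.06, 0.03], [0, 0, 0]]
    - [1, [0.4, 0.06, 0.03], [0, 0, 0]]

```text
clock: 15.02
position: [0.5741, 0.2018, 0.054]
orientation: [0.001, 0.997, 0.072, -0.006]
ft_force: [-15.5, -4.7, 13.5]
gripper_width: 0.0099
gripper_force: 25.0
```

Request:
send_rows:
  series:
    - [1, [-0.3, -0.04, 0.05], [0, 0, 0]]
    - [1, [-0.4, -0.06, 0.05], [0, 0, 0]]
    - [0.6, [-0.4, -0.06, 0.05], [0, 0, 0]]
    - [0.4, [-0.4, -0.06, 0.05], [0, 0, 0]]
    - [0.3, [-0.4, -0.06, 0.05], [0, 0, 0]]
    - [0.3, [-0.4, -0.06, 0.05], [0, 0, 0]]
    - [0.3, [-0.4, -0.06, 0.05], [0, 0, 0]]
    - [0.3, [-0.4, -0.06, 0.05], [0, 0, 0]]

```text
clock: 16.02
position: [0.5749, 0.202, 0.0541]
orientation: [0.0, 0.997, 0.072, 0.0]
ft_force: [-0.5, -0.5, 0.0]
gripper_width: 0.0331
gripper_force: 0.0
```

Request:
send_rows:
  series:
    - [0.3, [0, 0, 0.8], [0, 0, 0]]
    - [0.3, [0, 0, 2.5], [0, 0, 0]]
    - [0.3, [0, 0, 5], [0, 0, 0]]
    - [0.3, [0, 0, 7.5], [0, 0, 0]]
    - [0.3, [-2, 0, 9.5], [0, 0, 0]]
    - [0.3, [-5, 0, 10.5], [0, 0, 0]]
    - [0.3, [-6, 0, 11], [0, 0, 0]]
    - [0.3, [-6, 0, 11], [0, 0, 0]]
    - [0.3, [-6, 0, 11], [0, 0, 0]]

```text
clock: 17.15
position: [0.5153, 0.2019, 0.1637]
orientation: [0.0, 0.997, 0.072, -0.0]
ft_force: [-0.3, -0.7, 0.7]
gripper_width: 0.0327
gripper_force: 0.0
```

```bash
python3 - <<'E'
from h import *
im=snap('wrist','w5')
D=(.5325,.1957,.1428);c,s=np.cos(D[2]),np.sin(D[2])
W=lambda x,y,z:(D[0]+c*x-s*y,D[1]+s*x+c*y,z)
print(proj(im,[W(.0365,.024,.020),W(.04,.03,.016),W(.01,.03,.016),W(.1,.062,.008),W(-.1,-.062,.008)]).round())
cv2.imwrite('pics/c5.png',cv2.resize(im['frame'][0:220,190:450,::-1],None,fx=2.7,fy=2.7,interpolation=cv2.INTER_CUBIC))
E
```

```text
[[306. 133.]
 [300. 129.]
 [300. 161.]
 [264.  62.]
 [388. 262.]]
```

View pics/c5.png

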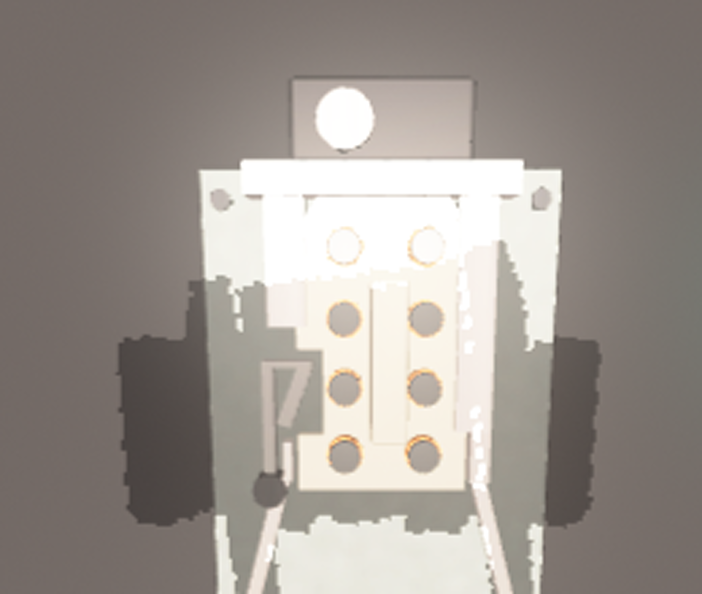

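```bash
python3 - <<'E'
from h import *
im=load('w5'); D=(.5325,.1957,.1428);c,s=np.cos(D[2]),np.sin(D[2])
for n,u,v,z in [('tail exp -10',382,490,.016),('notch front exp 40',312,350,.016),('notch rear exp 10',310,433,.016),('fin tail exp 18',388,443,.09),('plate front exp100',382,170,.008),('stop front face exp 90',382,195,.034),('lip start exp 48',284,327,.031-.008)]:
    q=px(im,(u+.5)/2.7-.5+190,(v+.5)/2.7-.5,z)[:2]-np.array(D[:2]); print(n,((c*q[0]+s*q[1])*1e3).round(1),((c*q[1]-s*q[0])*1e3).round(1))
E
```

```text
tail exp -10 -10.0 -0.2
notch front exp 40 39.9 24.7
notch rear exp 10 10.8 25.7
fin tail exp 18 18.9 0.2
plate front exp100 99.7 0.5
stop front face exp 90 89.1 1.1
lip start exp 48 48.0 33.7
```

The magazine is home within measuring error, the catch is back at rest in the notch, and the gripper is clear.

```bash
python3 -c "
from workcell import manip
print(manip.sign_off())"
```

```text
the job is handed in; nothing more can be done
None
```

The white magazine is in the bay, nose first and home against the end stop to within about 1 mm by the last picture. The catch is in its notch, the gripper has let go and is clear, and the job was handed in at about 17 s of the 48 s.

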